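Close the column compartment on its soft mounts

ROBOT

A 6-joint arm with a two-finger parallel gripper is mounted at the origin on the work surface. World frame = base frame: x ahead of the robot, y to its left, z up, the work surface at z = 0. Lengths are in mm, angles in rad, forces in N, time in s.
With the tool pointing down it reaches from about 300 to 850 mm from the base axis. Payload 5.4 kg.
Tool frame: the origin (TCP) lies between the finger pads; the fingertips stand 25 mm ahead of it and the grasp point (between the pads) lies 6 mm ahead of it; z points along the fingers, y is the line along which they close (so a half turn about z gives the same grasp; the last joint's range is limited). The gripper opens to 85 mm and grips with 20 to 120 N. Pads are 22 mm wide; open, the fingers measure 114 mm over their backs; the gripper's body (76 mm by 85 mm) begins 54 mm behind the grasp point. The pads swing forward as they close: fully open they stand 13 mm farther back than shut.
Start: joints at [0.903, 0.158, 1.597, -0, 1.386, -0.21], TCP at [254.143, 515.769, 235.399] pointing down, gripper open.
Joint ranges: [-2.91, 2.91], [-0.94, 2.29], [0.18, 2.7], [-1.29, 4.43], [0.17, 2.64], [-3, 3]. Speed limits (rad/s): [2.57, 2.57, 3.14, 3.14, 3.14, 3.14].

INTERFACE

Orientations are given as a unit quaternion [w, x, y, z].
In Python, from cell import telemetry, get_image, order gives the robot as it stands. The module is installed in compiled form; this text tells all that it offers.
- The arm moves only by the tool apply_moves, never from a script. Its argument "plan" is a list of rows, each a list of 6 numbers: the shift along the tool's x, y, z each as a share of 0.075 m, from -1 to 1, then the turn, a rotation vector about the tool's x, y, z each as a share of 90 degrees, from -1 to 1. A call has 1 to 10 rows; each row shifts and turns the commanded pose from where the row before left it, along the tool's axes as they then stand; what a row does not reach is not made up. A row lasts 1/12 s, in which the tool goes at most 41.7 mm and 7.16 degrees, less where a joint would pass 70% of its speed; a pose out of reach is approached as far as the arm can. A call with a number of a shift or a turn outside -1 to 1 is refused whole. A call with a gripper value outside its range is refused whole. "gripper" is the opening, from 0 (shut) to 1 (fully open), set as the call begins (left out, the last holds). The fingers move at their own pace and stop on an object; "squeeze" is the grip in N (left out, the last holds). Time passes only in rows, so rows that do not move let the fingers close. It gives the time, the measured TCP pose, the force, the opening and the grip force at its end, in the units of the state.
- telemetry.sense(): the state, without advancing time (a new reading comes with each control period).
- get_image(name): name is "side" or "top" or "wrist"; returns a dict with "color" (384x512x3 uint8, blue, green, red), "z_map" (384x512 float32, mm along the optical axis (not along the pixel's ray), 0 where there is no reading), "mtx" (3x3 intrinsics, pixels), "extrinsics" (4x4, takes a point from camera to world coordinates). Camera axes: x right, y down, z forward; pixel columns grow to the right and rows downward; lengths in mm; the calibration is good to about 2 mm. A picture is of the moment at which its call begins.
- order.finish_job(): hands the job in; it is judged then, once.
The state is a dict: "t": time; "q": joint angles; "joint_vel": joint speeds; "joint_torque": joint torques, N m; "ee_pos": TCP position; "ee_rot": TCP orientation; "wrist_force": force on the tool from outside, world axes, zero at the start; "ft_torque": the same for the moment, N m; "gripper_width": opening from 0.0 (shut) to 1.0 (fully open); "grip_force": force on a finger pad.
Only numpy, scipy, OpenCV 4.12 (cv2) and the standard library are available. Lean on these libraries where they do the work, as an engineer would, in place of code of your own. Each camera call takes 0.05 s, during which the arm holds its last target. There are 200 camera calls.

TASK

Close the column compartment: set the loose white lid into the open white housing and press it down until the catches at both ends have snapped over and it sits flush and level all round. The housing floats on soft mounts and must never be driven right down onto its stops, so press one end of the lid at a time and stop once it has gone home. Leave the bottle, the vial tray and the spanner where they are.

Things in the scene. Friction and masses are not known exactly. Their poses are not given: they have to be found in the camera images.
- lid: Loose white lid, 0.25 kg: plate 204 x 128 x 5 mm; origin at the centre of the plate's underside, x along its long side, z up. Below the plate a grey tapered plug 22 mm deep, 181 mm long, 106 mm wide at the plate, 99 at the bottom, with a rounded bead at each end; at the start the lid lies on it, right way up, on the bench. Symmetrical: either way round fits.
- lid_grip (a point): Middle of the lid's blue grip rib, 20 mm above the lid's origin. The rib is 80 mm long (along the lid's x), 14 mm wide and 30 mm high, standing on the plate; pinch it across its width.
- press_a (a point): Centre of the flat blue disc (24 mm diameter) on top of the lid's plate at its +x end, 78 mm from the middle: where to press that end.
- press_b (a point): The same disc at the lid's -x end.
- rim (a point): Centre of the housing's open mouth, level with its copper-coloured rim, 112 mm over the bench; x along its long side, z up. Open white box 200 x 124 x 60 mm, walls 6 mm (mouth 188 x 112 mm); grey blocks outside its short ends reach x = +-112 mm. A lid merely laid in rests on the catches with its origin about 13 mm above this point; fully home, its origin is at this point.
- catch (a point): Middle of the steel roller catch inside the housing's +x end (another is at the -x end): sprung roller 12 mm thick, 60 mm long along the end wall, axis 12 mm below the rim, 6 mm proud of the wall. Each end of the lid takes some 12 to 16 N of pressing at its disc to snap past its roller and drop home.
- housing (a joint): How far the housing has sunk on its soft mounts, m: 0 unloaded (top stop), growing as it is pressed, about 1.4 mm per N after the first few N; bottom stop at 0.033. Pressing both ends at once takes more than the mounts carry.
- bottle: Bystander: amber bottle, 84 mm diameter, 190 mm high, standing; origin at the centre of its base.
- vial_tray: Bystander: open blue tray with dividers, 130 x 90 x 40 mm; origin at the centre of its underside.
- spanner: Bystander: steel spanner 160 mm long, lying on the bench; origin on its underside.

How it is judged:
By the outcome, as a careful person would: the job done as asked, in the order asked, and still so for the second after the job is handed in, with the robot touching nothing.
It also fails if it takes over 61 s, if anything falls off the work surface, if the arm or the gripper's body presses on something with over 40 N, if the wrist force passes 120 N, or if a joint passes its speed limit or range.

## Working session

There is one attempt and no reset: what is moved stays moved. The work goes in short steps, Python scripts to look and compute and a tool call to move; the robot and the scene stay as the last step left them, time stands still between calls to the robot, and variables do not carry over. Pictures are saved under pics/ and viewed, at most 10 in all, crops included, and the job is handed in when it is done.

Besides the shell and the picture viewer there is one more tool, called after "Request:" by a JSON object that holds its "name" and its "arguments", one argument or row to a line. apply_moves: Moves the arm, as the interface text tells. Its arguments: {"type":"object","properties":{"plan":{"type":"array"},"gripper":{"type":"number"},"squeeze":{"type":"number"}},"required":["plan"]}

```bash
mkdir -p pics; cat > h.py <<'E'
import numpy as np, cv2
from cell import telemetry, get_image, order
def pts(im):
    z=im["z_map"]; v,u=np.mgrid[:z.shape[0],:z.shape[1]]
    K=im["mtx"]; c=np.stack([(u-K[0,2])/K[0,0]*z,(v-K[1,2])/K[1,1]*z,z,np.ones_like(z)],-1)
    return (c@im["extrinsics"].T)[...,:3]
E
python3 - <<'E'
from h import *
s=telemetry.sense();print(s["t"],s["ee_pos"],s["ee_rot"],s["wrist_force"])
for n in("top","side"):
    im=get_image(n);cv2.imwrite(f"pics/{n}0.png",im["color"]);print(n,im["extrinsics"].round(2).tolist(),im["mtx"].round(1).tolist());np.savez(n+"0.npz",**im)
E
```

```text
0.0 [253.77998698 515.28781079 234.39617062] [-3.95048081e-04  2.26908437e-01  9.73915615e-01 -8.82589045e-04] [ 0.07369059 -1.10295194  0.51141283]
top [[-0.0, -0.97, 0.23, 225.49], [-1.0, 0.0, -0.0, -34.87], [0.0, -0.23, -0.97, 1480.36], [0.0, 0.0, 0.0, 1.0]] [[454.4, 0.0, 249.7], [0.0, 454.4, 189.0], [0.0, 0.0, 1.0]]
side [[1.0, -0.01, 0.03, 484.21], [-0.03, -0.54, 0.84, -1029.88], [0.01, -0.84, -0.55, 746.49], [0.0, 0.0, 0.0, 1.0]] [[378.5, 0.0, 261.6], [0.0, 378.5, 190.7], [0.0, 0.0, 1.0]]
```

View pics/top0.png

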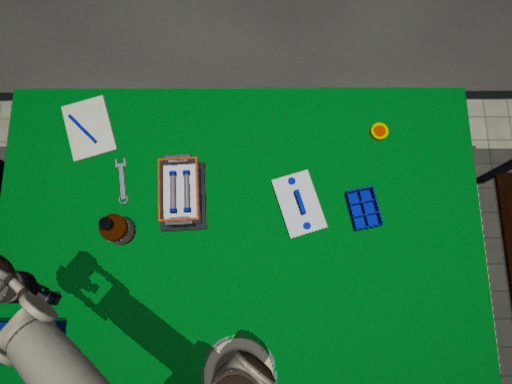

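View pics/side0.png

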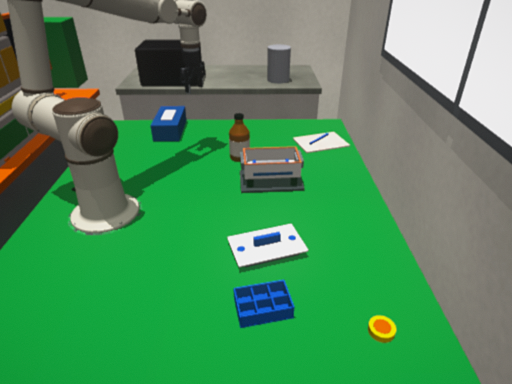

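The top view shows the lid at about (299,204), with its rib and two discs. The open housing with its copper rim is at (180,189), the bottle at (117,229), the spanner at (122,180) and the tray at (363,208).

```bash
cat >> h.py <<'E'
def plane(im,uv,z):
    K,T=im["mtx"],im["extrinsics"]; uv=np.atleast_2d(uv).astype(float)
    d=np.c_[(uv[:,0]-K[0,2])/K[0,0],(uv[:,1]-K[1,2])/K[1,1],np.ones(len(uv))]@T[:3,:3].T
    return T[:3,3]+d*((z-T[2,3])/d[:,2])[:,None]
def blobs(mask,amin=8):
    n,l,s,c=cv2.connectedComponentsWithStats(mask.astype(np.uint8))
    return [(s[i,4],s[i,:4].tolist(),c[i],l==i) for i in range(1,n) if s[i,4]>=amin]
E
python3 - <<'E'
from h import *
def run(n,boxL,boxH):
    im=dict(np.load(n+"0.npz")); hsv=cv2.cvtColor(im["color"],cv2.COLOR_BGR2HSV); H,S,V=[hsv[...,i].astype(int) for i in range(3)]
    P=pts(im)
    def box(b):
        m=np.zeros(H.shape,bool); m[b[1]:b[3],b[0]:b[2]]=1; return m
    print(n)
    for a,b,c,m in blobs(box(boxL)&(abs(H-112)<14)&(S>110)):
        print("blue",a,b,c.round(1),plane(im,c,27.5).round(1),plane(im,c,57).round(1),"depth",np.median(P[m],0).round(1))
    w=box(boxL)&(S<60)&(V>150)
    m=blobs(w,100)[0][3]|0; print("plate",[plane(im,p,27)[0,:2].round(1).tolist() for p in cv2.boxPoints(cv2.minAreaRect(cv2.findContours(m.astype(np.uint8),0,1)[0][0]))])
    cop=box(boxH)&(H>3)&(H<20)&(S>110)&(V>80)
    q=np.argwhere(cop)[:,::-1]; print("cop",len(q),"medianZ",np.median(P[cop],0).round(1))
    X=plane(im,q,112)[:,:2].astype(np.float32); r=cv2.minAreaRect(X); print("rim rect",r, cv2.boxPoints(r).round(1).tolist())
    return im,P
im,P=run("top",(265,160,335,245),(150,150,212,232))
run("side",(220,215,315,275),(235,140,310,185))
s=P[150:235,150:215]; print("max z around housing",np.percentile(s[...,2],[50,95,99,100]).round(1))
print("bottle",P[210:245,98:137].reshape(-1,3)[P[210:245,98:137,2].ravel()>60][:, :].min(0),P[210:245,98:137].reshape(-1,3)[P[210:245,98:137,2].ravel()>60].max(0))
E
```

```text
top
blue 35 [288, 178, 7, 6] [291.3 180.5] [[ 601.6 -174.7   27.5]] [[ 593.9 -171.9   57. ]] depth [ 601.4 -174.    28.1]
blue 116 [295, 190, 11, 24] [299.6 201.7] [[ 530.1 -200.1   27.5]] [[ 523.9 -196.8   57. ]] depth [ 522.8 -196.6   56.2]
blue 36 [303, 223, 8, 6] [306.5 225.3] [[ 452.  -220.1   27.5]] [[ 447.4 -216.3   57. ]] depth [ 452.6 -219.5   27.9]
plate [[605.4, -106.2], [647.2, -229.6], [447.7, -286.8], [408.4, -166.8]]
cop 406 medianZ [551.6 191.3 111.2]
rim rect ((556.1473999023438, 185.0555419921875), (201.05496215820312, 123.3676528930664), 2.4614105224609375) [[453.1000061035156, 242.39999389648438], [458.3999938964844, 119.0999984741211], [659.2000122070312, 127.69999694824219], [653.9000244140625, 251.0]]
side
blue 241 [254, 232, 26, 14] [266.5 238.6] [[ 526.7 -180.9   27.5]] [[ 524.9 -215.7   57. ]] depth [ 526.9 -203.5   47.7]
blue 23 [289, 236, 6, 4] [291.6 237.4] [[ 600.5 -177.1   27.5]] [[ 595.7 -212.1   57. ]] depth [ 600.9 -174.6   27. ]
blue 29 [237, 246, 8, 5] [240.5 248.4] [[ 451.7 -221.9   27.5]] [[ 453.1 -255.    57. ]] depth [ 452.8 -221.6   26.8]
plate [[410.1, -168.5], [637.1, -93.6], [640.1, -235.8], [434.6, -296.1]]
cop 160 medianZ [548.6 152.9 110.8]
rim rect ((541.001708984375, 211.12896728515625), (226.21849060058594, 188.51329040527344), 3.277794122695923) [[422.70001220703125, 298.79998779296875], [433.5, 110.5999984741211], [659.2999877929688, 123.5], [648.5, 311.70001220703125]]
max z around housing [  54.3  111.7  116.2 1480.4]
bottle [225.48609453 -34.86817257  60.73502315] [ 479.05449983  420.21831169 1480.3622393 ]
```

Request:
{"name": "apply_moves", "arguments": {
  "plan": [
    [0,0,0,0,0,-0.0684],
    [0,0,0,0,0,-0.0684],
    [0,0,0,0,0,-0.0684],
    [0,0,0,0,0,-0.0684],
    [0,0,0,0,0,-0.0684],
    [0,0,0,0,0,-0.0684],
    [0,0,0,0,0,-0.0684]
  ],
  "gripper": 1
}}

```text
t: 0.68
ee_pos: [253.9, 515.5, 234.8]
ee_rot: [-0.0, -0.149, 0.989, -0.0]
wrist_force: [0.9, -0.3, 0.5]
gripper_width: 1.0
grip_force: 0.0
```

Request:
{"name": "apply_moves", "arguments": {
  "plan": [
    [-0.036,-0.5,0,0,0,0],
    [-0.036,-0.5,0,0,0,0],
    [-0.036,-0.5,0,0,0,0],
    [-0.036,-0.5,0,0,0,0],
    [-0.036,-0.5,0,0,0,0],
    [-0.036,-0.5,0,0,0,0],
    [-0.036,-0.5,0,0,0,0],
    [-0.036,-0.5,0,0,0,0],
    [-0.036,-0.5,0,0,0,0],
    [-0.036,-0.5,0,0,0,0]
  ]
}}

```text
t: 1.52
ee_pos: [388.7, 163.0, 235.2]
ee_rot: [-0.0, -0.147, 0.989, 0.0]
wrist_force: [1.1, -0.0, -0.7]
gripper_width: 0.998
grip_force: 0.0
```

Request:
{"name": "apply_moves", "arguments": {
  "plan": [
    [-0.036,-0.5,0,0,0,0],
    [-0.036,-0.5,0,0,0,0],
    [-0.036,-0.5,0,0,0,0],
    [-0.036,-0.5,0,0,0,0],
    [-0.036,-0.5,0,0,0,0],
    [-0.036,-0.5,0,0,0,0],
    [-0.036,-0.5,0,0,0,0],
    [-0.036,-0.5,0,0,0,0],
    [-0.036,-0.5,0,0,0,0],
    [-0.036,-0.5,0,0,0,0]
  ]
}}

```text
t: 2.35
ee_pos: [523.4, -188.1, 234.8]
ee_rot: [-0.0, -0.146, 0.989, 0.0]
wrist_force: [0.0, 0.2, -0.2]
gripper_width: 1.001
grip_force: 0.0
```

```bash
cat >> h.py <<'E'
def to_tool(target,s=None):
    "world target TCP -> shares of 75 mm along tool axes"
    from scipy.spatial.transform import Rotation as R
    s=s or telemetry.sense(); w,x,y,z=s["ee_rot"]
    r=R.from_quat([x,y,z,w]).as_matrix(); 
    print("t",round(s["t"],2),"pos",np.round(s["ee_pos"],1),"xyaw",round(np.degrees(np.arctan2(r[1,0],r[0,0])),2),"zax",r[:,2].round(3),"F",np.round(s["wrist_force"],1),"q",np.round(s["q"],2))
    print("shares",(r.T@(np.array(target)-s["ee_pos"])/75).round(3)); return r
E
python3 - <<'E'
from h import *
to_tool([526.8,-197.4,55])
im=get_image("wrist");cv2.imwrite("pics/w1.png",im["color"]);np.savez("w1.npz",**im)
hsv=cv2.cvtColor(im["color"],cv2.COLOR_BGR2HSV).astype(int);P=pts(im)
for a,b,c,m in blobs((abs(hsv[...,0]-112)<14)&(hsv[...,1]>110),60):print(a,b,c.round(1),plane(im,c,27.5).round(1),plane(im,c,57).round(1),np.median(P[m],0).round(1))
E
```

```text
t 2.35 pos [ 523.4 -188.1  234.8] xyaw -163.16 zax [-0.001  0.001 -1.   ] F [ 0.   0.2 -0.2] q [-0.56  0.11  1.65  0.    1.38 -2.43]
shares [-0.008 -0.133  2.398]
12897 [0, 16, 112, 140] [58.6 85.3] [[ 506.9 -411.3   27.5]] [[ 502.2 -394.1   57. ]] [ 507.7 -413.8   20. ]
256 [236, 79, 16, 22] [243.6  89.6] [[ 454.7 -223.5   27.5]] [[ 454.5 -222.4   57. ]] [ 454.7 -223.6   26.8]
528 [240, 128, 8, 75] [243.8 164.8] [[ 532.9 -200.6   27.5]] [[ 526.  -201.5   57. ]] [ 525.9 -201.3   55.8]
173 [239, 217, 14, 17] [245.1 224.8] [[ 603.6 -178.6   27.5]] [[ 590.7 -181.3   57. ]] [ 604.  -178.5   26.5]
201 [491, 271, 21, 38] [502.3 290.9] [[596.9 166.4  27.5]] [[584.5 134.2  57. ]] [579.9 124.9  65.6]
```

View pics/w1.png

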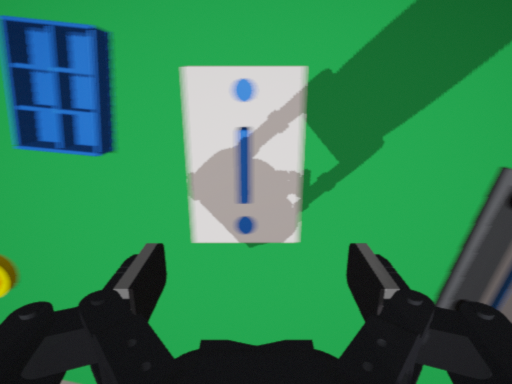

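The wrist view shows the lid aligned with the fingers. The rib is at (244,165) and the discs at (244,90) and (245,225), slightly blurred because the arm was still settling, so I'll measure again.

Request:
{"name": "apply_moves", "arguments": {
  "plan": [
    [0,0,0,0,0,0],
    [0,0,0,0,0,0],
    [0,0,0,0,0,0]
  ]
}}

```text
t: 2.65
ee_pos: [523.0, -185.3, 235.0]
ee_rot: [-0.0, -0.147, 0.989, 0.001]
wrist_force: [0.2, 0.1, -0.1]
gripper_width: 1.001
grip_force: 0.0
```

```bash
python3 - <<'E'
from h import *
im=get_image("wrist");np.savez("w1.npz",**im)
hsv=cv2.cvtColor(im["color"],cv2.COLOR_BGR2HSV).astype(int);P=pts(im)
c=[plane(im,c,27.5)[0] for a,b,c,m in blobs((abs(hsv[...,0]-112)<14)&(hsv[...,1]>110),60) if b[0]>200 and b[0]<300 and a<400]
print(np.round(c,1)); m=np.mean([c[0],c[-1]],0);print(m)
to_tool([m[0],m[1],55])
E
```

```text
[[ 453.5 -219.9   27.5]
 [ 602.1 -175.    27.5]]
[ 527.78642816 -197.46816193   27.5       ]
t 2.7 pos [ 523.1 -185.1  235.2] xyaw -163.07 zax [-0.     0.001 -1.   ] F [ 0.4  0.9 -0.2] q [-0.56  0.11  1.65  0.    1.38 -2.42]
shares [-0.013 -0.178  2.403]
```

Request:
{"name": "apply_moves", "arguments": {
  "plan": [
    [-0.01,-0.176,0,0,0,0],
    [0,0,0.4,0,0,0],
    [0,0,0.4,0,0,0],
    [0,0,0.4,0,0,0],
    [0,0,0.4,0,0,0],
    [0,0,0.4,0,0,0],
    [0,0,0.28,0,0,0],
    [0,0,0.1,0,0,0],
    [0,0,0,0,0,0],
    [0,0,0,0,0,0]
  ]
}}

```text
t: 3.53
ee_pos: [528.6, -199.0, 57.9]
ee_rot: [0.0, -0.147, 0.989, -0.0]
wrist_force: [0.1, -0.1, 0.4]
gripper_width: 1.004
grip_force: 0.0
```

Request:
{"name": "apply_moves", "arguments": {
  "plan": [
    [0,0,0,0,0,0],
    [0,0,0,0,0,0],
    [0,0,0,0,0,0],
    [0,0,0,0,0,0],
    [0,0,0,0,0,0],
    [0,0,0,0,0,0],
    [0,0,0,0,0,0],
    [0,0,0,0,0,0]
  ],
  "gripper": 0,
  "squeeze": 50
}}

```text
t: 4.2
ee_pos: [528.1, -198.7, 57.3]
ee_rot: [0.0, -0.147, 0.989, 0.0]
wrist_force: [-1.1, 2.0, 4.4]
gripper_width: 0.137
grip_force: 48.9
```

Request:
{"name": "apply_moves", "arguments": {
  "plan": [
    [0,0,-0.1,0,0,0],
    [0,0,-0.3,0,0,0],
    [0,0,-0.4,0,0,0],
    [0,0,-0.4,0,0,0],
    [0,0,-0.4,0,0,0.08],
    [0,0,-0.4,0,0,0.08],
    [0,0,-0.3,0,0,0],
    [0,0,0,0,0,0],
    [0,0,0,0,0,0]
  ]
}}

```text
t: 4.95
ee_pos: [528.3, -199.1, 230.2]
ee_rot: [0.001, -0.022, 1.0, -0.001]
wrist_force: [0.1, -0.7, -3.0]
gripper_width: 0.139
grip_force: 49.1
```

```bash
python3 - <<'E'
from h import *
to_tool([556.1,185,228])
im=dict(np.load("top0.npz"));hsv=cv2.cvtColor(im["color"],cv2.COLOR_BGR2HSV).astype(int)
m=(hsv[...,0]>3)&(hsv[...,0]<20)&(hsv[...,1]>110)&(hsv[...,2]>80)
m[:150]=0;m[232:]=0;m[:,:150]=0;m[:,212:]=0
q=np.argwhere(m)[:,::-1]; X=plane(im,q,112)[:,:2]
a=np.radians(2.46);R=np.array([[np.cos(a),-np.sin(a)],[np.sin(a),np.cos(a)]]);L=(X-[556.1,185])@R
for ax in(0,1):
  o=1-ax;lim=[94,56];lo=[85,45]
  for s in(1,-1):
    k=(s*L[:,ax]>lim[ax]-9)&(abs(L[:,o])<lo[o]); p=np.polyfit(L[k,o],L[k,ax],1);print(ax,s,k.sum(),"mean",L[k,ax].mean().round(2),"slope deg",np.degrees(p[0]).round(2))
E
```

```text
t 4.95 pos [ 528.3 -199.1  230.2] xyaw -177.44 zax [ 0.002 -0.001 -1.   ] F [ 0.1 -0.7 -3. ] q [-0.57  0.13  1.63 -0.    1.37 -2.19]
shares [-0.599  5.099  0.023]
0 1 59 mean 97.18 slope deg -0.59
0 -1 56 mean -96.88 slope deg -0.57
1 1 114 mean 59.95 slope deg 0.36
1 -1 105 mean -58.6 slope deg 0.51
```

Request:
{"name": "apply_moves", "arguments": {
  "plan": [
    [-0.06,0.5,0,0,0,-0.0045],
    [-0.06,0.51,0,0,0,0],
    [-0.06,0.51,0,0,0,0],
    [-0.06,0.51,0,0,0,0],
    [-0.06,0.51,0,0,0,0],
    [-0.06,0.51,0,0,0,0],
    [-0.06,0.51,0,0,0,0],
    [-0.06,0.51,0,0,0,0],
    [-0.06,0.51,0,0,0,0],
    [-0.06,0.51,0,0,0,0]
  ]
}}

```text
t: 5.78
ee_pos: [551.7, 186.5, 226.1]
ee_rot: [-0.003, -0.026, 1.0, -0.0]
wrist_force: [1.2, -0.7, -2.5]
gripper_width: 0.135
grip_force: 49.2
```

Request:
{"name": "apply_moves", "arguments": {
  "plan": [
    [0,0,0,0,0,0],
    [0,0,0,0,0,0],
    [0,0,0,0,0,0]
  ]
}}

```text
t: 6.03
ee_pos: [552.3, 184.5, 226.8]
ee_rot: [-0.002, -0.026, 1.0, -0.001]
wrist_force: [-1.7, -0.6, -2.9]
gripper_width: 0.139
grip_force: 49.4
```

```bash
cat >> h.py <<'E'
def discs(name,z,box,png=None,amin=10):
    im=get_image(name)
    if png: cv2.imwrite("pics/"+png,im["color"])
    hsv=cv2.cvtColor(im["color"],cv2.COLOR_BGR2HSV).astype(int);P=pts(im)
    for a,b,c,m in blobs((abs(hsv[...,0]-112)<14)&(hsv[...,1]>110),amin):
        if box[0]<c[0]<box[2] and box[1]<c[1]<box[3]: print(a,b,c.round(1),plane(im,c,z)[0].round(1),np.median(P[m],0).round(1))
    return im,P
E
python3 - <<'E'
from h import *
to_tool([556.2,185.7,200])
discs("top",230.2-57.3+28,(100,120,260,260),"top2.png",5)
E
```

```text
t 6.03 pos [552.3 184.5 226.8] xyaw -177.01 zax [-0.004 -0.001 -1.   ] F [-1.7 -0.6 -2.9] q [ 0.12  0.19  1.58 -0.    1.38 -1.51]
shares [-0.055  0.014  0.357]
```

View pics/top2.png

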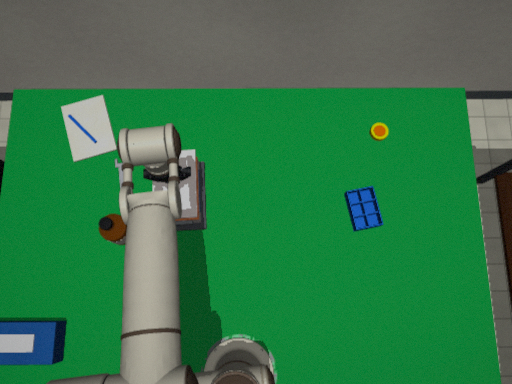

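The arm hides the lid in the top view, so I'll use the wrist and side cameras for a check.

Request:
{"name": "apply_moves", "arguments": {
  "plan": [
    [-0.055,0.014,0,0,0,0],
    [0,0,0,0,0,0],
    [0,0,0,0,0,0],
    [0,0,0,0,0,0]
  ]
}}

```text
t: 6.42
ee_pos: [557.8, 185.4, 229.4]
ee_rot: [0.0, -0.025, 1.0, -0.0]
wrist_force: [0.3, -0.0, -2.1]
gripper_width: 0.136
grip_force: 49.4
```

```bash
python3 - <<'E'
from h import *
to_tool([556.2,185.7,200])
z=226.8-57.3+28
im,P=discs("wrist",z,(0,0,512,384),"w3.png",60); 
im2,P2=discs("side",z,(200,80,340,190),None,8)
cv2.imwrite("pics/both3.png",np.hstack([cv2.resize(im["color"],(400,300)),cv2.resize(im2["color"][90:200,200:340],(382,300))]))
E
```

```text
t 6.42 pos [557.8 185.4 229.4] xyaw -177.12 zax [ 0. -0. -1.] F [ 0.3 -0.  -2.1] q [ 0.12  0.2   1.57 -0.    1.38 -1.51]
shares [0.021 0.005 0.392]
1709 [234, 62, 46, 48] [256.2  85.1] [480.5 180.9 197.5] [480.5 181.  198.7]
4084 [242, 160, 29, 154] [256.  235.5] [566.  185.1 197.5] [549.7 184.3 227.9]
418 [469, 302, 43, 54] [490.9 327.3] [625.1 343.9 197.5] [779.4 521.6  12.7]
796 [239, 318, 35, 29] [256.1 332.3] [637.  188.7 197.5] [635.2 188.1 198.6]
161 [261, 125, 23, 8] [271.6 128.7] [558.1 218.6 197.5] [553.8 178.6 214.1]
10 [292, 131, 5, 3] [293.9 132.1] [634.6 188.4 197.5] [634.3 186.8 198.5]
9 [247, 133, 5, 2] [249.2 133.4] [478.4 179.3 197.5] [477.6 176.  199.8]
32 [310, 133, 18, 11] [318.8 137.9] [714.6 139.6 197.5] [794.7 537.   12.1]
8 [285, 159, 4, 3] [286.5 160. ] [591.7 -15.6 197.5] [615.2 204.5  78.4]
8 [253, 160, 3, 3] [253.9 160.9] [492.4 -19.5 197.5] [494.6 201.5  78.3]
60 [254, 172, 38, 3] [272.1 173.3] [543.9 -94.8 197.5] [553.7 123.6  69.3]
```

View pics/both3.png

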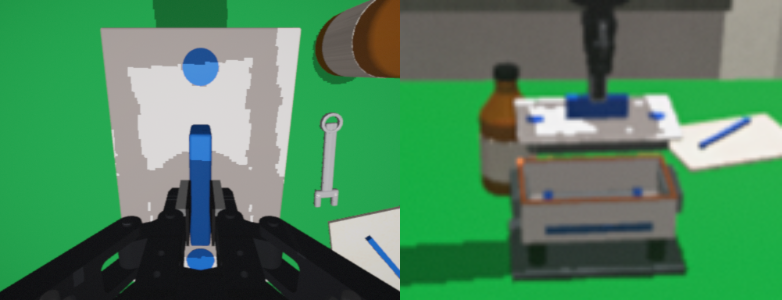

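The wrist view shows the lid gripped squarely, with the bottle and spanner clear of it. The side view shows it hovering over the housing. Lowering.

Request:
{"name": "apply_moves", "arguments": {
  "plan": [
    [0.013,0.013,0.2,0,0,0],
    [0,0,0.25,0,0,0],
    [0,0,0.25,0,0,0],
    [0,0,0.1,0,0,0],
    [0,0,0.05,0,0,0],
    [0,0,0,0,0,0],
    [0,0,0,0,0,0]
  ]
}}

```text
t: 7.1
ee_pos: [557.2, 187.1, 166.7]
ee_rot: [0.001, -0.026, 1.0, 0.0]
wrist_force: [-0.3, 0.4, -1.9]
gripper_width: 0.133
grip_force: 49.4
```

Request:
{"name": "apply_moves", "arguments": {
  "plan": [
    [0,0,0.02,0,0,0],
    [0,0,0.02,0,0,0],
    [0,0,0,0,0,0],
    [0,0,0,0,0,0]
  ]
}}

```text
t: 7.43
ee_pos: [556.7, 187.0, 163.0]
ee_rot: [0.0, -0.026, 1.0, 0.0]
wrist_force: [-0.5, 0.3, -2.4]
gripper_width: 0.136
grip_force: 49.4
```

```bash
python3 - <<'E'
from h import *
to_tool([556.2,185.7,160])
im2,P2=discs("side",130,(200,80,340,190),None,8)
cv2.imwrite("pics/s4.png",cv2.resize(im2["color"][90:200,200:340],(700,550),interpolation=2))
E
```

```text
t 7.43 pos [556.7 187.  163. ] xyaw -177.06 zax [ 0.  0. -1.] F [-0.5  0.3 -2.4] q [ 0.12  0.25  1.64  0.    1.25 -1.5 ]
shares [ 0.008 -0.017  0.04 ]
33 [310, 133, 18, 11] [318.8 137.9] [743.  283.6 130. ] [793.9 538.5  12.7]
150 [260, 142, 22, 8] [270.9 145.8] [556.7 218.8 130. ] [554.8 180.3 148.9]
10 [247, 149, 5, 3] [248.8 150.3] [476.1 183.9 130. ] [476.8 180.9 132.3]
11 [290, 148, 5, 3] [292.3 148.8] [632.8 193.3 130. ] [631.9 185.6 133.5]
60 [254, 172, 38, 3] [272.1 173.3] [551.2  20.2 130. ] [553.6 124.2  69.2]
```

View pics/s4.png

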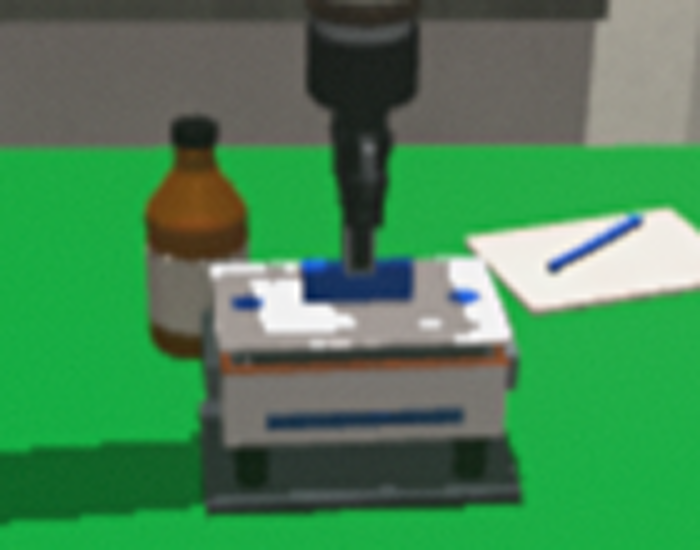

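The plug has entered the mouth and the plate sits just above the rim. I'll ease it down until it touches.

Request:
{"name": "apply_moves", "arguments": {
  "plan": [
    [0,-0.007,0.02,0,0,0],
    [0,0,0.02,0,0,0],
    [0,0,0,0,0,0],
    [0,0,0,0,0,0]
  ]
}}

```text
t: 7.82
ee_pos: [557.0, 186.5, 160.0]
ee_rot: [0.0, -0.026, 1.0, 0.0]
wrist_force: [0.9, -0.6, -0.8]
gripper_width: 0.137
grip_force: 49.6
```

Request:
{"name": "apply_moves", "arguments": {
  "plan": [
    [0,0,0.02,0,0,0],
    [0,0,0,0,0,0],
    [0,0,0,0,0,0]
  ]
}}

```text
t: 8.07
ee_pos: [557.1, 186.5, 158.6]
ee_rot: [0.001, -0.026, 1.0, 0.0]
wrist_force: [1.9, 0.3, 0.9]
gripper_width: 0.136
grip_force: 49.7
```

Request:
{"name": "apply_moves", "arguments": {
  "plan": [
    [0,0,0,0,0,0],
    [0,0,0,0,0,0],
    [0,0,0,0,0,0],
    [0,0,0,0,0,0],
    [0,0,-0.1,0,0,0],
    [0,0,-0.3,0,0,0],
    [0,0,-0.3,0,0,0],
    [0,0,0,0,0,0],
    [0,0,0,0,0,0]
  ],
  "gripper": 0.7
}}

```text
t: 8.82
ee_pos: [557.8, 186.6, 212.8]
ee_rot: [0.002, -0.026, 1.0, 0.0]
wrist_force: [0.4, -0.2, -0.2]
gripper_width: 0.702
grip_force: 0.0
```

Request:
{"name": "apply_moves", "arguments": {
  "plan": [
    [0,0,0,0,0,0],
    [0,0,0,0,0,0],
    [0,0,0,0,0,0],
    [0,0,0,0,0,0],
    [0,0,0,0,0,0]
  ],
  "gripper": 0
}}

```text
t: 9.23
ee_pos: [556.3, 186.4, 210.0]
ee_rot: [-0.001, -0.026, 1.0, -0.0]
wrist_force: [0.2, -0.6, -0.2]
gripper_width: 0.004
grip_force: 0.0
```

```bash
python3 - <<'E'
from h import *
im,P=discs("wrist",130.5,(0,0,512,384),"w5.png",60)
im2,P2=discs("side",130,(200,80,300,170),None,8)
to_tool([556.2+77.9,185.7+4,168])
E
```

```text
972 [240, 74, 34, 37] [256.3  92. ] [482.5 182.1 130.5] [482.5 182.1 128.5]
1755 [246, 150, 21, 115] [256.3 195.5] [555.3 185.8 130.5] [546.1 185.3 153.5]
86 [254, 272, 5, 22] [256.  283.9] [630.6 189.4 130.5] [564.5 186.4 219.5]
352 [477, 313, 35, 44] [495.  333.4] [669.1 395.9 130.5] [770.3 512.   12.7]
156 [262, 144, 22, 9] [272.  147.9] [559.9 201.5 130. ] [558.5 179.4 141.2]
9 [248, 150, 5, 3] [249.9 151.2] [480.  176.6 130. ] [480.3 176.8 128.4]
9 [291, 152, 5, 2] [293.2 152.4] [633.4 164.8 130. ] [636.1 189.9 117.8]
t 9.33 pos [556.4 186.4 210.3] xyaw -177.06 zax [-0.001 -0.    -1.   ] F [ 0.8 -0.6 -0.4] q [ 0.12  0.21  1.59 -0.    1.34 -1.5 ]
shares [-1.037 -0.01   0.563]
```

View pics/w5.png

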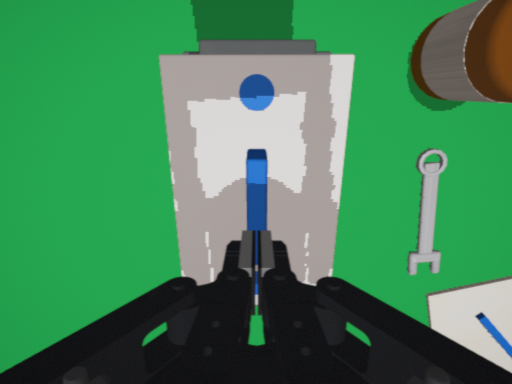

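In the wrist view the -x disc is at (256,92) and the lid looks to be lying in the mouth. The side depths suggest the +x end is lower, so I'll check the tilt of the plate.

```bash
cat >> h.py <<'E'
def plate(name="side"):
    im=get_image(name);P=pts(im);hsv=cv2.cvtColor(im["color"],cv2.COLOR_BGR2HSV).astype(int)
    a=np.radians(2.95);d=P[...,:2]-[556.2,185.7];X=d[...,0]*np.cos(a)+d[...,1]*np.sin(a);Y=-d[...,0]*np.sin(a)+d[...,1]*np.cos(a)
    k=(abs(X)<102)&(abs(Y)<64)&(P[...,2]>95)&(P[...,2]<150)&(hsv[...,1]<70)&(hsv[...,2]>90)&~((abs(X)<45)&(abs(Y)<25))
    for x in range(-90,91,30):
        q=k&(abs(X-x)<15); print(x,q.sum(),[np.median(P[...,2][q&s]).round(1) if (q&s).sum()>4 else None for s in (Y<-20,abs(Y)<20,Y>20)])
    return im,P
E
python3 - <<'E'
from h import *
plate();print();plate("wrist")
E
```

```text
-90 137 [np.float64(128.0), np.float64(128.6), np.float64(128.7)]
-60 153 [np.float64(126.0), np.float64(126.9), np.float64(126.9)]
-30 90 [np.float64(124.0), None, np.float64(125.5)]
0 71 [np.float64(122.3), None, None]
30 74 [np.float64(119.6), None, None]
60 141 [np.float64(118.2), np.float64(119.2), np.float64(118.9)]
90 135 [np.float64(116.4), np.float64(116.2), np.float64(117.1)]

-90 6816 [np.float64(128.7), np.float64(128.8), np.float64(128.7)]
-60 7544 [np.float64(127.0), np.float64(126.8), np.float64(127.0)]
-30 4253 [np.float64(124.9), None, np.float64(125.0)]
0 3644 [np.float64(122.9), None, np.float64(122.9)]
30 3226 [np.float64(120.9), None, np.float64(120.8)]
60 2695 [np.float64(118.9), None, np.float64(118.9)]
90 403 [np.float64(117.4), None, np.float64(117.5)]
```

The +x end already sits at rim height (117) and the -x end is 11 mm proud. I'll press the -x disc first.

Request:
{"name": "apply_moves", "arguments": {
  "plan": [
    [0.3,0,0,0,0,0],
    [0.4,-0.01,0,0,0,0],
    [0.3,0,0,0,0,0],
    [0,0,0.25,0,0,0],
    [0,0,0.25,0,0,0],
    [0,0,0.1,0,0,0],
    [0,0,0.04,0,0,0],
    [0,0,0,0,0,0],
    [0,0,0,0,0,0]
  ]
}}

```text
t: 10.18
ee_pos: [482.4, 181.9, 163.4]
ee_rot: [0.001, -0.026, 1.0, 0.0]
wrist_force: [0.5, -0.4, 0.0]
gripper_width: -0.001
grip_force: 0.0
```

Request:
{"name": "apply_moves", "arguments": {
  "plan": [
    [0,0,0.04,0,0,0],
    [0,0,0.04,0,0,0],
    [0,0,0.04,0,0,0],
    [0,0,0,0,0,0]
  ]
}}

```text
t: 10.52
ee_pos: [481.4, 181.8, 153.1]
ee_rot: [-0.0, -0.026, 1.0, -0.0]
wrist_force: [0.4, -0.4, -0.9]
gripper_width: 0.0
grip_force: 0.0
```

Request:
{"name": "apply_moves", "arguments": {
  "plan": [
    [0,0,0.04,0,0,0],
    [0,0,0.04,0,0,0],
    [0,0,0,0,0,0]
  ]
}}

```text
t: 10.77
ee_pos: [481.3, 181.8, 146.9]
ee_rot: [-0.001, -0.026, 1.0, -0.0]
wrist_force: [-0.7, -0.7, 0.2]
gripper_width: -0.003
grip_force: 0.0
```

Request:
{"name": "apply_moves", "arguments": {
  "plan": [
    [0,0,0.04,0,0,0],
    [0,0,0.02,0,0,0],
    [0,0,0,0,0,0]
  ]
}}

```text
t: 11.02
ee_pos: [481.4, 181.8, 142.7]
ee_rot: [-0.0, -0.026, 1.0, -0.0]
wrist_force: [0.7, 0.2, -0.3]
gripper_width: -0.005
grip_force: 0.0
```

```bash
python3 - <<'E'
from h import *
to_tool([480,182,142])
im,P=plate()
w,_=plate("wrist")
cv2.imwrite("pics/b6.png",np.hstack([cv2.resize(w["color"],(400,300)),cv2.resize(im["color"][110:200,220:330],(366,300))]))
E
```

```text
t 11.02 pos [481.4 181.8 142.7] xyaw -177.06 zax [-0.001 -0.    -1.   ] F [ 0.7  0.2 -0.3] q [ 0.13  0.1   1.86 -0.    1.19 -1.5 ]
shares [0.019 0.004 0.009]
-90 121 [np.float64(128.5), np.float64(128.6), np.float64(129.0)]
-60 136 [np.float64(126.3), np.float64(126.6), np.float64(126.8)]
-30 94 [np.float64(123.8), None, np.float64(124.7)]
0 79 [np.float64(121.8), None, None]
30 68 [np.float64(119.5), None, None]
60 153 [np.float64(117.9), np.float64(118.9), np.float64(119.3)]
90 138 [np.float64(116.0), np.float64(117.5), np.float64(117.2)]
-90 10876 [np.float64(128.6), np.float64(128.6), np.float64(128.5)]
-60 7357 [np.float64(127.0), np.float64(127.4), np.float64(127.0)]
-30 307 [np.float64(125.7), None, np.float64(125.6)]
0 221 [np.float64(123.5), None, np.float64(123.6)]
30 0 [None, None, None]
60 0 [None, None, None]
90 0 [None, None, None]
```

View pics/b6.png

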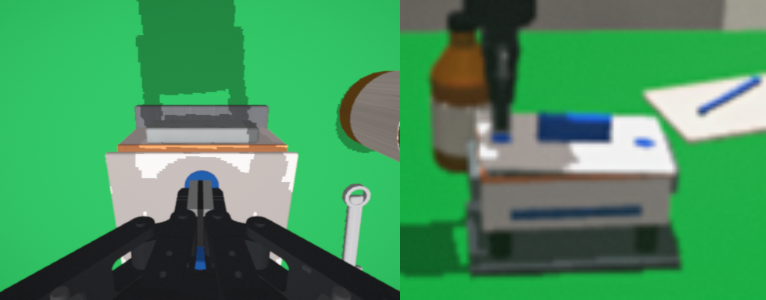

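The fingertips are over the -x disc, but there is no force and the plate hasn't changed. I'll measure the fingertip height directly.

```bash
python3 - <<'E'
from h import *
im=get_image("wrist");P=pts(im)
for v in range(200,300,6): print(v,[P[v,u].round(0).tolist() for u in (240,250,257,268)])
cv2.imwrite("pics/w7.png",cv2.resize(im["color"][180:330,156:356],(800,600),interpolation=2))
E
```

```text
200 [[462.0, 172.0, 128.0], [461.0, 177.0, 129.0], [461.0, 181.0, 130.0], [460.0, 186.0, 131.0]]
206 [[465.0, 172.0, 129.0], [465.0, 177.0, 129.0], [464.0, 181.0, 129.0], [464.0, 187.0, 128.0]]
212 [[468.0, 172.0, 129.0], [468.0, 177.0, 130.0], [467.0, 181.0, 130.0], [468.0, 187.0, 128.0]]
218 [[471.0, 172.0, 130.0], [471.0, 177.0, 129.0], [471.0, 181.0, 129.0], [471.0, 187.0, 129.0]]
224 [[475.0, 172.0, 129.0], [474.0, 178.0, 130.0], [475.0, 181.0, 129.0], [475.0, 187.0, 128.0]]
230 [[478.0, 172.0, 129.0], [478.0, 178.0, 129.0], [478.0, 181.0, 129.0], [478.0, 187.0, 129.0]]
236 [[482.0, 173.0, 129.0], [472.0, 178.0, 149.0], [472.0, 181.0, 148.0], [472.0, 186.0, 149.0]]
242 [[477.0, 173.0, 146.0], [473.0, 178.0, 153.0], [472.0, 181.0, 154.0], [472.0, 186.0, 154.0]]
248 [[477.0, 174.0, 152.0], [472.0, 178.0, 159.0], [472.0, 181.0, 160.0], [471.0, 186.0, 161.0]]
254 [[477.0, 174.0, 157.0], [472.0, 178.0, 165.0], [472.0, 181.0, 165.0], [472.0, 186.0, 164.0]]
260 [[476.0, 174.0, 163.0], [472.0, 178.0, 170.0], [471.0, 181.0, 171.0], [471.0, 185.0, 171.0]]
266 [[472.0, 174.0, 174.0], [472.0, 178.0, 175.0], [472.0, 181.0, 174.0], [472.0, 185.0, 174.0]]
272 [[470.0, 175.0, 182.0], [474.0, 178.0, 175.0], [474.0, 181.0, 176.0], [471.0, 185.0, 180.0]]
278 [[471.0, 175.0, 184.0], [471.0, 178.0, 184.0], [477.0, 181.0, 175.0], [470.0, 185.0, 185.0]]
284 [[471.0, 175.0, 188.0], [472.0, 179.0, 186.0], [480.0, 181.0, 175.0], [471.0, 185.0, 187.0]]
290 [[471.0, 175.0, 191.0], [474.0, 179.0, 188.0], [482.0, 182.0, 176.0], [471.0, 185.0, 191.0]]
296 [[472.0, 175.0, 194.0], [478.0, 179.0, 185.0], [485.0, 182.0, 176.0], [471.0, 185.0, 194.0]]
```

View pics/w7.png

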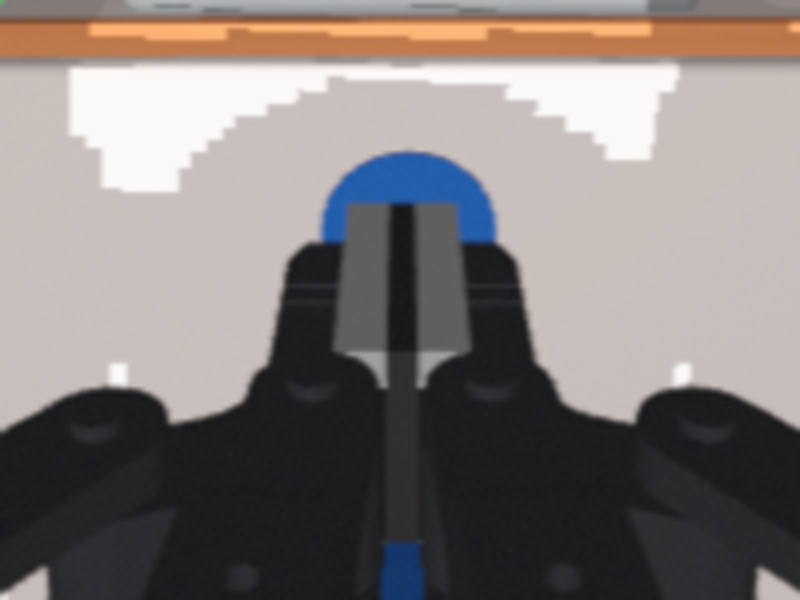

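The depth data puts the pad tips about 15 mm above the disc, so I'll keep lowering with force checks.

Request:
{"name": "apply_moves", "arguments": {
  "plan": [
    [0.02,0,0.04,0,0,0],
    [0,0,0.04,0,0,0],
    [0,0,0,0,0,0]
  ]
}}

```text
t: 11.42
ee_pos: [479.6, 181.7, 136.3]
ee_rot: [-0.001, -0.026, 1.0, -0.0]
wrist_force: [-0.1, -0.2, 0.1]
gripper_width: -0.003
grip_force: 0.0
```

Request:
{"name": "apply_moves", "arguments": {
  "plan": [
    [0,0,0.04,0,0,0],
    [0,0,0.02,0,0,0],
    [0,0,0,0,0,0]
  ]
}}

```text
t: 11.67
ee_pos: [480.4, 181.8, 132.6]
ee_rot: [0.0, -0.026, 1.0, 0.0]
wrist_force: [0.4, -0.0, 1.5]
gripper_width: 0.003
grip_force: 0.8
```

```bash
python3 - <<'E'
from h import *
to_tool([480,182,142]); plate()
im=get_image("wrist");P=pts(im)
for v in range(224,266,6): print(v,[P[v,u].round(0).tolist() for u in (240,250,268)])
E
```

```text
t 11.67 pos [480.4 181.8 132.6] xyaw -177.06 zax [ 0.  0. -1.] F [ 0.4 -0.   1.5] q [ 0.13  0.11  1.87 -0.    1.17 -1.5 ]
shares [ 0.005  0.003 -0.126]
-90 131 [np.float64(126.9), np.float64(128.7), np.float64(128.1)]
-60 140 [np.float64(125.3), np.float64(126.3), np.float64(125.6)]
-30 79 [np.float64(123.2), None, np.float64(124.2)]
0 78 [np.float64(120.2), None, None]
30 69 [np.float64(119.2), None, None]
60 154 [np.float64(117.2), np.float64(118.3), np.float64(117.9)]
90 135 [np.float64(114.7), np.float64(116.1), np.float64(116.2)]
224 [[469.0, 173.0, 128.0], [469.0, 178.0, 128.0], [469.0, 186.0, 128.0]]
230 [[473.0, 173.0, 127.0], [472.0, 178.0, 128.0], [472.0, 187.0, 129.0]]
236 [[476.0, 173.0, 128.0], [471.0, 178.0, 138.0], [470.0, 186.0, 138.0]]
242 [[476.0, 173.0, 135.0], [471.0, 178.0, 144.0], [470.0, 186.0, 144.0]]
248 [[475.0, 173.0, 142.0], [471.0, 178.0, 149.0], [470.0, 186.0, 150.0]]
254 [[475.0, 174.0, 148.0], [471.0, 178.0, 155.0], [470.0, 186.0, 155.0]]
260 [[475.0, 174.0, 154.0], [471.0, 178.0, 159.0], [471.0, 185.0, 159.0]]
```

Contact is now at about TCP z 133. I'll press in small steps.

Request:
{"name": "apply_moves", "arguments": {
  "plan": [
    [0,0,0.04,0,0,0],
    [0,0,0.04,0,0,0],
    [0,0,0,0,0,0]
  ]
}}

```text
t: 12.02
ee_pos: [480.5, 181.8, 126.8]
ee_rot: [0.0, -0.026, 1.0, 0.0]
wrist_force: [-0.6, 0.2, 6.2]
gripper_width: -0.002
grip_force: 2.6
```

Request:
{"name": "apply_moves", "arguments": {
  "plan": [
    [0,0,0.04,0,0,0],
    [0,0,0.02,0,0,0],
    [0,0,0,0,0,0]
  ]
}}

```text
t: 12.27
ee_pos: [480.6, 181.8, 122.9]
ee_rot: [0.0, -0.026, 1.0, 0.0]
wrist_force: [-1.4, 0.1, 7.8]
gripper_width: -0.002
grip_force: 3.9
```

```bash
python3 - <<'E'
from h import *
to_tool([480,182,142]); plate()
E
```

```text
t 12.27 pos [480.6 181.8 122.9] xyaw -177.06 zax [ 0.001  0.    -1.   ] F [-1.4  0.1  7.8] q [ 0.13  0.12  1.88 -0.    1.15 -1.5 ]
shares [ 0.008  0.003 -0.255]
-90 112 [np.float64(117.8), np.float64(118.4), np.float64(118.3)]
-60 123 [np.float64(116.7), np.float64(117.0), np.float64(116.4)]
-30 68 [np.float64(114.2), None, np.float64(115.1)]
0 59 [np.float64(112.1), None, None]
30 61 [np.float64(110.0), None, None]
60 133 [np.float64(109.0), np.float64(109.2), np.float64(109.0)]
90 121 [np.float64(106.9), np.float64(107.1), np.float64(107.2)]
```

Request:
{"name": "apply_moves", "arguments": {
  "plan": [
    [0,0,0.04,0,0,0],
    [0,0,0.02,0,0,0],
    [0,0,0,0,0,0]
  ]
}}

```text
t: 12.57
ee_pos: [480.2, 181.8, 117.5]
ee_rot: [0.0, -0.026, 1.0, 0.0]
wrist_force: [-1.7, 0.3, 2.4]
gripper_width: 0.003
grip_force: 1.3
```

Request:
{"name": "apply_moves", "arguments": {
  "plan": [
    [0,0,0.03,0,0,0],
    [0,0,0,0,0,0],
    [0,0,0,0,0,0]
  ]
}}

```text
t: 12.82
ee_pos: [480.3, 181.8, 115.6]
ee_rot: [-0.0, -0.026, 1.0, 0.0]
wrist_force: [-2.5, -0.0, 4.6]
gripper_width: 0.001
grip_force: 2.5
```

Request:
{"name": "apply_moves", "arguments": {
  "plan": [
    [0,0,0.03,0,0,0],
    [0,0,0,0,0,0],
    [0,0,0,0,0,0]
  ]
}}

```text
t: 13.07
ee_pos: [480.3, 181.8, 113.6]
ee_rot: [0.0, -0.026, 1.0, 0.0]
wrist_force: [-3.1, -0.2, 6.0]
gripper_width: 0.002
grip_force: 3.3
```

The force dropped from about 10 N to 2.4 N at TCP z 117, so the end snapped down. I'll stop pressing and check.

Request:
{"name": "apply_moves", "arguments": {
  "plan": [
    [0,0,-0.1,0,0,0],
    [0,0,-0.3,0,0,0],
    [0,0,-0.4,0,0,0],
    [0,0,-0.3,0,0,0],
    [0,0,0,0,0,0],
    [0,0,0,0,0,0]
  ]
}}

```text
t: 13.57
ee_pos: [481.2, 181.9, 197.2]
ee_rot: [0.002, -0.026, 1.0, 0.0]
wrist_force: [-0.5, -0.0, -0.2]
gripper_width: 0.004
grip_force: 0.0
```

```bash
python3 - <<'E'
from h import *
to_tool([480,182,142]); plate(); print(); plate("wrist"); discs("wrist",117.5,(200,0,300,384),None,60)
E
```

```text
t 13.57 pos [481.2 181.9 197.2] xyaw -177.06 zax [ 0.003  0.    -1.   ] F [-0.5 -0.  -0.2] q [ 0.13  0.03  1.81  0.    1.3  -1.5 ]
shares [0.019 0.002 0.736]
-90 140 [np.float64(114.8), np.float64(115.9), np.float64(116.3)]
-60 162 [np.float64(115.4), np.float64(116.7), np.float64(115.9)]
-30 94 [np.float64(115.0), None, np.float64(117.2)]
0 83 [np.float64(115.1), None, None]
30 77 [np.float64(114.6), None, None]
60 160 [np.float64(115.7), np.float64(116.6), np.float64(116.3)]
90 133 [np.float64(115.4), np.float64(116.7), np.float64(116.1)]

-90 6151 [np.float64(115.9), np.float64(115.8), np.float64(115.9)]
-60 5673 [np.float64(116.1), np.float64(116.1), np.float64(116.0)]
-30 3325 [np.float64(116.0), None, np.float64(116.0)]
0 906 [np.float64(116.0), None, np.float64(115.9)]
30 0 [None, None, None]
60 0 [None, None, None]
90 0 [None, None, None]
731 [242, 186, 31, 30] [257.2 200.3] [481.4 181.9 117.5] [481.7 181.9 116.6]
426 [248, 315, 17, 32] [256.1 331.4] [598.5 187.  117.5] [568.1 184.5 146.3]
```

The lid is now level, about 116 all along. I'll give the +x disc a gentle confirming press, well under the mounts' limit.

Request:
{"name": "apply_moves", "arguments": {
  "plan": [
    [-0.4,0,0,0,0,0],
    [-0.42,0,0,0,0,0],
    [-0.42,0,0,0,0,0],
    [-0.42,0,0,0,0,0],
    [-0.4,0,0,0,0,0],
    [0,0,0.3,0,0,0],
    [0,0,0.25,0,0,0],
    [0,0,0.1,0,0,0],
    [0,0,0,0,0,0],
    [0,0,0,0,0,0]
  ]
}}

```text
t: 14.55
ee_pos: [633.7, 189.7, 146.0]
ee_rot: [-0.001, -0.026, 1.0, -0.0]
wrist_force: [1.0, -0.3, 1.0]
gripper_width: 0.004
grip_force: 0.0
```

Request:
{"name": "apply_moves", "arguments": {
  "plan": [
    [0,0,0.08,0,0,0],
    [0,0,0.08,0,0,0],
    [0,0,0.08,0,0,0],
    [0,0,0,0,0,0],
    [0,0,0,0,0,0]
  ]
}}

```text
t: 14.97
ee_pos: [634.1, 189.7, 128.4]
ee_rot: [-0.0, -0.026, 1.0, -0.0]
wrist_force: [0.3, -0.3, 0.4]
gripper_width: -0.001
grip_force: 0.0
```

Request:
{"name": "apply_moves", "arguments": {
  "plan": [
    [0,0,0.04,0,0,0],
    [0,0,0.04,0,0,0],
    [0,0,0,0,0,0]
  ]
}}

```text
t: 15.22
ee_pos: [634.2, 189.7, 122.3]
ee_rot: [-0.0, -0.026, 1.0, -0.0]
wrist_force: [-0.0, 0.2, -0.9]
gripper_width: 0.003
grip_force: 0.0
```

Request:
{"name": "apply_moves", "arguments": {
  "plan": [
    [0,0,0.04,0,0,0],
    [0,0,0.03,0,0,0],
    [0,0,0,0,0,0]
  ]
}}

```text
t: 15.47
ee_pos: [634.9, 189.8, 117.9]
ee_rot: [0.0, -0.026, 1.0, 0.0]
wrist_force: [-0.4, -0.4, 3.8]
gripper_width: 0.001
grip_force: 1.7
```

Request:
{"name": "apply_moves", "arguments": {
  "plan": [
    [0,0,0.04,0,0,0],
    [0,0,0.02,0,0,0],
    [0,0,0,0,0,0]
  ]
}}

```text
t: 15.72
ee_pos: [634.9, 189.8, 114.0]
ee_rot: [0.0, -0.026, 1.0, 0.0]
wrist_force: [-1.8, -0.5, 5.2]
gripper_width: -0.001
grip_force: 3.1
```

Request:
{"name": "apply_moves", "arguments": {
  "plan": [
    [0,0,0.04,0,0,0],
    [0,0,0.03,0,0,0],
    [0,0,0,0,0,0]
  ]
}}

```text
t: 15.97
ee_pos: [634.9, 189.8, 109.3]
ee_rot: [0.0, -0.026, 1.0, -0.0]
wrist_force: [-3.2, -0.9, 9.2]
gripper_width: -0.0
grip_force: 4.7
```

Request:
{"name": "apply_moves", "arguments": {
  "plan": [
    [0,0,-0.1,0,0,0],
    [0,0,-0.3,0,0,0],
    [0,0,-0.4,0,0,0],
    [0,0,-0.5,0,0,0],
    [0,-0.5,-0.3,0,0,0],
    [0,-0.5,0,0,0,0],
    [0,-0.5,0,0,0,0],
    [0,-0.5,0,0,0,0],
    [0,-0.5,0,0,0,0],
    [0,-0.5,0,0,0,0]
  ]
}}

```text
t: 16.8
ee_pos: [645.7, -34.9, 226.8]
ee_rot: [-0.0, -0.026, 1.0, 0.0]
wrist_force: [-0.0, -0.6, 1.0]
gripper_width: -0.0
grip_force: 0.0
```

```bash
python3 - <<'E'
from h import *
to_tool([480,182,142]); plate(); print(); im,P=plate("top"); cv2.imwrite("pics/t9.png",cv2.resize(im["color"][80:250,50:277],(800,600)))
E
```

```text
t 16.8 pos [645.7 -34.9 226.8] xyaw -177.05 zax [-0.  0. -1.] F [-0.  -0.6  1. ] q [-0.24  0.35  1.39  0.    1.41 -1.86]
shares [2.057 3.001 1.132]
-90 147 [np.float64(115.5), np.float64(115.9), np.float64(116.5)]
-60 162 [np.float64(115.8), np.float64(116.3), np.float64(116.8)]
-30 99 [np.float64(115.0), None, np.float64(116.4)]
0 78 [np.float64(115.3), None, None]
30 80 [np.float64(115.1), None, None]
60 162 [np.float64(115.5), np.float64(115.8), np.float64(115.7)]
90 137 [np.float64(115.5), np.float64(116.2), np.float64(116.7)]

-90 277 [np.float64(115.8), np.float64(115.7), np.float64(115.8)]
-60 339 [np.float64(117.0), np.float64(117.7), np.float64(116.5)]
-30 241 [np.float64(116.7), None, np.float64(117.1)]
0 240 [np.float64(116.4), None, np.float64(117.1)]
30 235 [np.float64(117.2), None, np.float64(117.1)]
60 359 [np.float64(116.6), np.float64(117.1), np.float64(117.6)]
90 304 [np.float64(116.8), np.float64(117.2), np.float64(116.9)]
```

View pics/t9.png

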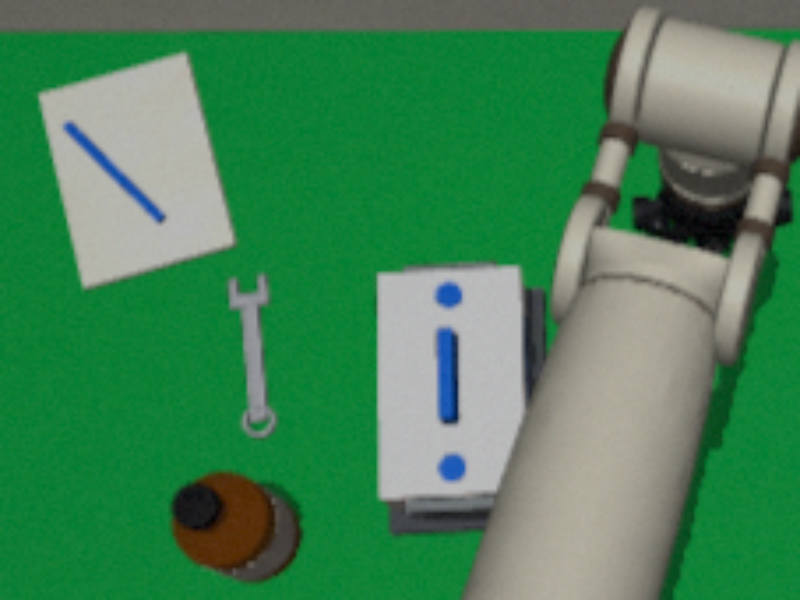

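The top view shows the lid square and level on the housing, with discs at (449,295) and (452,467). The robot is clear, and the bottle and spanner haven't moved. Handing in.

```bash
python3 -c "
from cell import order
print(order.finish_job())"
```

```text
the job is handed in; nothing more can be done
None
```

The lid is in the housing, flush and level to within about 1 mm by the cameras: the -x end snapped home when pressed, and the +x end had already dropped home when I laid the lid in, so its disc got only a 9 N check press. The housing stayed off its stops, I touched none of the bystanders, and I handed the job in at about 17 s.

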